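Put the blast-gate blades in their own guides

TASK

The blue gate blade was put in the red guide of the dust extraction by mistake, and the red blade is still in the wooden stand. Slide the blue blade edgewise down the blue guide and the red blade down the red guide, each fully home, lowering them rather than letting them drop. Leave the spray bottle, the glue bottle and the loose nozzle standing where they are.

Things in the scene. Friction and masses are not known exactly. Their poses are not given: they have to be found in the camera images.
- blue_blade: Loose gate blade, 0.13 kg: aluminium sheet 5 (x) x 70 (y) x 100 mm (z) with a blue grip bar on its top edge, 14 mm thick (x), 44 mm long (y), from z = 98 to 132 mm. Origin: centre of the sheet's bottom edge; z up, x through the thickness. Either way round is right. Starts seated in the red guide, where it does not belong.
- red_blade: Loose gate blade, 0.13 kg: aluminium sheet 5 (x) x 70 (y) x 100 mm (z) with a red grip bar on its top edge, 14 mm thick (x), 44 mm long (y), from z = 98 to 132 mm. Origin: centre of the sheet's bottom edge; z up, x through the thickness. Either way round is right. Starts upright in the wooden stand.
- blue_guide: Blast-gate housing with blue collars and blue guide mouths, fixed; starts empty. Origin: centre of its underside, on the bench; x along the duct (blade thickness), y across it (blade width), z up. Foot 92 (x) x 104 (y) x 12 mm. Duct stubs of 56 mm with 66 mm collars run along x out to +-46 mm, top at z = 81 mm. Nothing on it is higher than 97 mm, save a blade.
- red_guide: Blast-gate housing with red collars and red guide mouths, fixed; starts holding the blue blade. Origin: centre of its underside, on the bench; x along the duct (blade thickness), y across it (blade width), z up. Foot 92 (x) x 104 (y) x 12 mm. Duct stubs of 56 mm with 66 mm collars run along x out to +-46 mm, top at z = 81 mm. Nothing on it is higher than 97 mm, save a blade.
- blue_guide_seat (a point): Seat of the blue guide, 12 mm above the bench, midway between its two upright U-channels (one at each side in y): a seated blade's origin lies here. Axes as the housing's. Channels 8 mm wide in x, 73 mm between their floors in y, straight to 72 mm above the seat, then mouths flared over 12 mm more to about 23 mm wide in x and 88 mm between in y; open above.
- red_guide_seat (a point): Seat of the red guide, 12 mm above the bench, midway between its two upright U-channels (one at each side in y): a seated blade's origin lies here. Axes as the housing's. Channels 8 mm wide in x, 73 mm between their floors in y, straight to 72 mm above the seat, then mouths flared over 12 mm more to about 23 mm wide in x and 88 mm between in y; open above.
- blade_stand: Pale wooden stand fixed to the bench, 60 (x) x 92 (y) x 52 mm high, with a slot along y 8 mm wide, 73 mm long, its floor at z = 10 mm, open above. Origin: centre of its underside. The stand and the two guides stand side by side in any order.
- spray_bottle: Loose brown spray bottle with a white top, 37 mm in diameter, 116 mm tall, upright. Bystander. Origin: centre of its underside.
- glue_bottle: Loose yellow glue bottle with an orange nozzle, 41 (x) x 64 (y) x 175 mm tall, upright. Bystander. Origin: centre of its underside.
- nozzle: Loose grey plastic glue nozzle, a cone with a flared foot 34 mm in diameter, 62 mm tall, standing on its foot. Bystander. Origin: centre of its underside.

How it is judged:
At the end, for the whole second after the job is handed in: Each blade is released, at rest and fully home in the guide of its own colour: bottom edge within 5 mm of the seat's height, its middle within 6 mm of the seat's middle, upright within 0.07 rad and in line with the guide within 0.12 rad, either way round (z of blue_blade in the frame of blue_guide_seat between -0.004 and 0.005 m and horizontal distance between blue_blade and blue_guide_seat below 0.006 m and angle between each of blue_blade, red_blade's own z axis and vertical below 0.07 rad and angle between the x axis of blue_blade and the x axis of blue_guide, either way round below 0.12 rad and linear speed of each of blue_blade, red_blade below 0.02 m/s and z of red_blade in the frame of red_guide_seat between -0.004 and 0.005 m and horizontal distance between red_blade and red_guide_seat below 0.006 m and angle between the x axis of red_blade and the x axis of red_guide, either way round below 0.12 rad); the robot touches nothing.
It fails at once if the blue blade is let fall down its guides (faster than 0.6 m/s in them) (horizontal distance between blue_blade and blue_guide_seat below 0.012 m and z of blue_blade in the frame of blue_guide_seat below 0.07 m and linear speed of blue_blade above 0.6 m/s).
It fails at once if the red blade is let fall down its guides (faster than 0.6 m/s in them) (horizontal distance between red_blade and red_guide_seat below 0.012 m and z of red_blade in the frame of red_guide_seat below 0.07 m and linear speed of red_blade above 0.6 m/s).
It fails at once if the spray bottle is pushed more than 25 mm or tipped (distance of spray_bottle from where it was at the start of the episode above 0.025 m or angle between spray_bottle's own z axis and vertical above 0.4 rad).
It fails at once if the glue bottle is pushed more than 25 mm or tipped (distance of glue_bottle from where it was at the start of the episode above 0.025 m or angle between glue_bottle's own z axis and vertical above 0.4 rad).
It fails at once if the nozzle is pushed more than 25 mm or tipped (distance of nozzle from where it was at the start of the episode above 0.025 m or angle between nozzle's own z axis and vertical above 0.4 rad).
It also fails if it takes over 72 s, if anything falls off the work surface, if the arm or the gripper's body presses on something with over 40 N, if the wrist force passes 120 N, or if a joint passes its speed limit or range.

ROBOT

A 6-joint arm with a two-finger parallel gripper is mounted at the origin on the work surface; the furniture and walls round the work are solid. World frame = base frame: x ahead of the robot, y to its left, z up, the work surface at z = 0. Lengths are in m, angles in rad, forces in N, time in s.
With the tool pointing down it reaches from about 0.25 to 0.8 m from the base axis. Payload 3.9 kg.
Tool frame: the origin (TCP) lies at the very end of the fingers, on their centre line; the grasp point (between the pads) lies 19 mm behind it; z points along the fingers, y is the line along which they close (so a half turn about z gives the same grasp; the last joint's range is limited). The gripper opens to 85 mm and grips with 20 to 120 N. Pads are 22 mm wide; open, the fingers measure 114 mm over their backs; the gripper's body (76 mm by 85 mm) begins 54 mm behind the grasp point. The pads swing forward as they close: fully open they stand 13 mm farther back than shut.
Start: joints at [-1.253, 0.26, -0.138, 1.173, 0, 1.571], TCP at [0.164, -0.499, 0.231] pointing down, gripper open.
Joint ranges: [-2.78, 2.78], [-0.83, 1.72], [-1.28, 1.37], [-1.9, 2.12], [-1.57, 1.48], [-3.14, 3.14]. Speed limits (rad/s): [2.57, 2.57, 3.14, 3.14, 3.14, 3.14].

INTERFACE

Orientations are given as a unit quaternion [x, y, z, w].
In Python, from cell import r gives the robot as it stands.
- The arm moves only by the tool arm_command, never from a script. Its argument "motion" is a list of rows, each a list of 5 numbers: the opening, from -1 (shut) to 1 (fully open), so that 0 is half open, then the shift along the tool's x, y, z in mm, then the turn about the tool's z in rad. In form: [[fingers, tx, ty, tz, roll], ...]. A call has 1 to 8 rows; each row is the pose to reach, as a shift and turn from the pose commanded when the call began, along the tool's axes at that moment; what a row does not reach only later rows make up. A row lasts 1/10 s, in which the tool goes at most 50 mm and 8.59 degrees, less where a joint would pass 70% of its speed; a pose out of reach is approached as far as the arm can. A call with a gripper value outside its range is refused whole. The fingers move at their own pace and stop on an object; the grip force is fixed at half the most. Time passes only in rows, so rows that repeat a pose let the fingers close. It gives the time, the measured TCP pose, the force, the opening and the grip force at its end, in the units of the state.
- r.observe(): the state, without advancing time (a new reading comes with each control period).
- r.snapshot(name): name is "scene" or "top" or "wrist"; returns (picture, depth): 384x512x3 uint8, blue, green, red; 384x512 float32, m along the optical axis (not along the pixel's ray), 0 where there is no reading.
- r.camera_params(name): a dict with "vfov" (degrees; the focal length in pixels is half the picture's height over the tangent of half this angle, whatever the lens; pixels are square), "cx", "cy" (the principal point, pixels), "cam_to_world" (4x4, takes a point from camera to world coordinates); the wrist camera has in their place "mount" (4x4, takes a point from camera to tool coordinates, whose origin is the TCP and whose axes are the flange's). Camera axes: x right, y down, z forward; pixel columns grow to the right and rows downward; lengths in m; the calibration is good to about 2 mm. A picture is of the moment at which its call begins: read the wrist's pose just before it. camera_params takes no time and is no camera call.
- r.close_job(): hands the job in; it is judged then, once.
The state is a dict: "time_s": time; "joint_pos": joint angles; "joint_velocities": joint speeds; "tau": joint torques, N m; "eef_pos": TCP position; "tcp_rot": TCP orientation; "force": force on the tool from outside, world axes, zero at the start; "wrist_torque": the same for the moment, N m; "width": finger opening in m; "gripper_force": force on a finger pad.
Only numpy, scipy, OpenCV 4.12 (cv2) and the standard library are available. Lean on these libraries where they do the work, as an engineer would, in place of code of your own. Each camera call takes 0.05 s, during which the arm holds its last target. There are 200 camera calls.

## Working session

There is one attempt and no reset: what is moved stays moved. The work goes in short steps, Python scripts to look and compute and a tool call to move; the robot and the scene stay as the last step left them, time stands still between calls to the robot, and variables do not carry over. Pictures are saved under pics/ and viewed, at most 10 in all, crops included, and the job is handed in when it is done.

Besides the shell and the picture viewer there is one more tool, called after "Call:" by a JSON object that holds its "fn" and its "kwargs". arm_command: Moves the arm, as the interface text tells. Its arguments: {"type":"object","properties":{"motion":{"type":"array","items":{"type":"array","items":{"type":"number"}}}},"required":["motion"]}

```bash
mkdir -p pics; cat > h.py <<'E'
import numpy as np,cv2
from cell import r
def K(n):
    p=r.camera_params(n);f=192/np.tan(np.radians(p['vfov'])/2);return f,p['cx'],p['cy']
def cloud(n,d,T):
    f,cx,cy=K(n);v,u=np.mgrid[:384,:512]
    P=np.stack([(u-cx)/f*d,(v-cy)/f*d,d],-1);return P@T[:3,:3].T+T[:3,3]
def Tw(n):
    p=r.camera_params(n)
    if 'cam_to_world' in p:return np.array(p['cam_to_world'])
    from scipy.spatial.transform import Rotation as R
    s=r.observe();T=np.eye(4);T[:3,:3]=R.from_quat(s['tcp_rot']).as_matrix();T[:3,3]=s['eef_pos'];return T@np.array(p['mount'])
E
python3 - <<'E'
from h import *
im=[]
for n in('scene','top'):
    T=Tw(n);p,d=r.snapshot(n);im.append(p);np.savez(n,p=p,d=d,T=T);print(n,r.camera_params(n))
a=np.hstack(im);cv2.imwrite('pics/a.png',cv2.resize(a[:,:512],(800,600)));cv2.imwrite('pics/b.png',cv2.resize(a[:,512:],(800,600)))
print(r.observe())
E
```

```text
scene {'vfov': 51.313002186720794, 'cx': 261.565976056036, 'cy': 195.10166198451142, 'cam_to_world': array([[ 0.9974399 ,  0.05619712, -0.04422144,  0.50795023],
       [ 0.06837116, -0.56825245,  0.82000886, -0.79990623],
       [ 0.02095319, -0.82093303, -0.57063993,  0.52502975],
       [ 0.        ,  0.        ,  0.        ,  1.        ]])}
top {'vfov': 48.44418820630816, 'cx': 250.78171551025946, 'cy': 190.79559000910197, 'cam_to_world': array([[ 4.78752851e-04, -9.98819457e-01,  4.85743035e-02,
         4.45516946e-01],
       [-9.99860284e-01,  3.33497244e-04,  1.67123240e-02,
        -1.16309685e-01],
       [-1.67087938e-02, -4.85755179e-02, -9.98679746e-01,
         9.22328382e-01],
       [ 0.00000000e+00,  0.00000000e+00,  0.00000000e+00,
         1.00000000e+00]])}
{'time_s': 0.1, 'joint_pos': array([-1.25302356e+00,  2.60640833e-01, -1.39232534e-01,  1.17270902e+00,
       -3.05599368e-07,  1.57080376e+00]), 'joint_velocities': array([-0.0023239 , -0.00202653,  0.00239669,  0.00040838, -0.00055559,
       -0.00146451]), 'tau': array([ 2.72824400e-04, -4.06508410e+01,  2.54527044e+01,  1.00682190e-02,
        5.70248301e-05,  9.28442816e-07]), 'eef_pos': array([ 0.1638459 , -0.49813418,  0.23053919]), 'tcp_rot': array([ 9.87404285e-01,  1.58214983e-01, -1.41448548e-04, -8.81758853e-04]), 'force': array([-0.4049072 ,  0.23950772, -0.0346104 ]), 'wrist_torque': array([ 0.06866709, -0.0259788 , -0.04534935]), 'gripper_force': 0.0, 'width': 0.08565645870390738}
```

View pics/a.png

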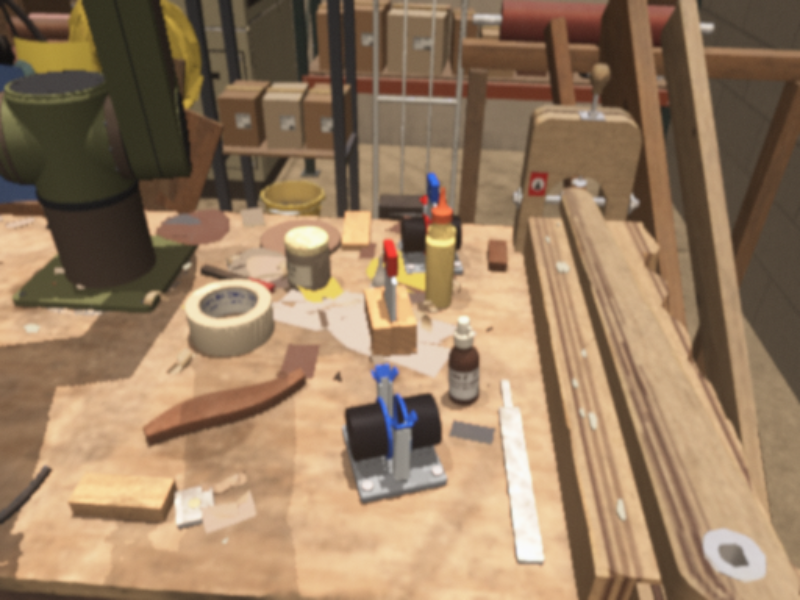

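View pics/b.png

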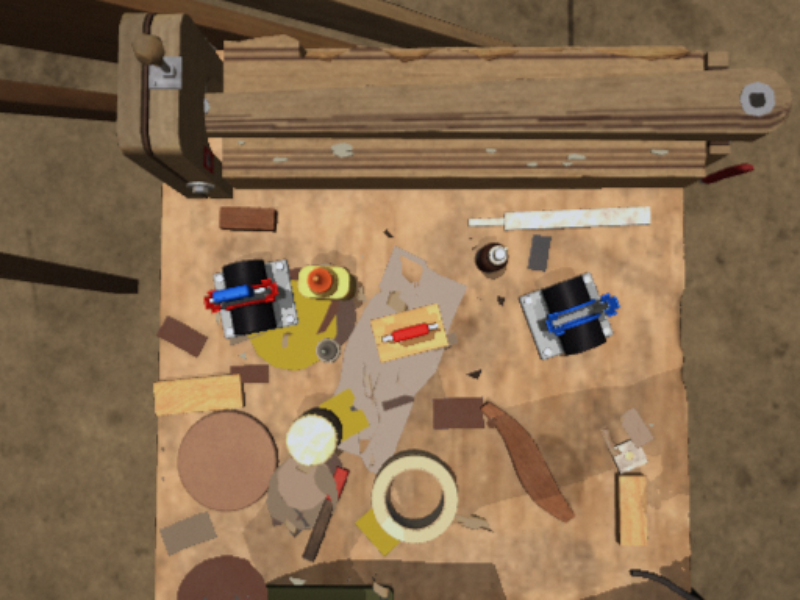

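The scene view shows the blue guide (392,440) in front, the stand with the red blade (390,300), and the red guide with the blue blade (432,230) behind the glue bottle. In the top view the red guide is at (250,297), the stand at (408,332), the blue guide at (565,315), the glue bottle at (323,282), the nozzle at (328,350) and the spray bottle at (492,257).

```bash
cat >> h.py <<'E'
def pca(q):
    (c,s,a)=cv2.minAreaRect((q*1000).astype(np.float32))
    b=cv2.boxPoints((c,s,a));e=[b[1]-b[0],b[2]-b[1]];l=max(e,key=np.linalg.norm)
    return np.round(c,1),np.round(sorted(s),1),round(float(np.degrees(np.arctan(l[0]/l[1]))),1) # angle: long axis from +y toward +x
def masks(p):
    h=cv2.cvtColor(p,cv2.COLOR_BGR2HSV);H,S,V=[h[...,i].astype(int) for i in range(3)]
    return {'blue':(H>105)&(H<128)&(S>140)&(V>60),'red':((H<6)|(H>174))&(S>170)&(V>80)}
E
python3 - <<'E'
from h import *
for n in('top','scene'):
    z=np.load(n+'.npz');P=cloud(n,z['d'],z['T']);M=masks(z['p'])
    for c,m in M.items():
        m=(m&(z['d']>0)&(P[...,0]>.2)&(P[...,0]<.7)&(P[...,2]>.04)).astype(np.uint8)
        N,L,st,ce=cv2.connectedComponentsWithStats(m,connectivity=8)
        for i in range(1,N):
            if st[i,4]<15:continue
            q=P[L==i];zt=np.percentile(q[:,2],90);t=q[q[:,2]>zt-.006]
            print(n,c,ce[i].round(),st[i,4],'ztop',zt.round(4),'zmin',q[:,2].min().round(3),*pca(t[:,:2]),'all',*pca(q[:,:2]))
    # bottles in top
z=np.load('top.npz');P=cloud('top',z['d'],z['T'])
for nm,(u,v),w in(('spray',(492,257),24),('glue',(323,282),32),('noz',(328,350),14)):
    u=int(u*.64);v=int(v*.64);w=int(w*.64);q=P[v-w:v+w,u-w:u+w].reshape(-1,3);q=q[q[:,2]>.02];print(nm,q.min(0).round(3),q.max(0).round(3))
for nm,(u,v) in(('stand',(408,332)),):
    q=P[190:240,225:300].reshape(-1,3);q=q[(q[:,2]>.045)&(q[:,2]<.058)];print(nm,q[:,2].mean(),pca(q[:,:2]))
E
```

```text
top blue [148. 188.] 184 ztop 0.145 zmin 0.095 [490.4  86.8] [13.6 42.9] -11.3 all [489.1  91.8] [13.7 53.1] -12.8
top blue [390. 194.] 89 ztop 0.095 zmin 0.077 [ 479.4 -373.1] [16.2 25.5] 71.5 all [ 479.4 -373.1] [16.2 25.5] 71.5
top blue [364. 204.] 215 ztop 0.0938 zmin 0.041 [ 453.8 -302.1] [16.9 27. ] 69.4 all [ 460.4 -329.8] [31.5 74. ] -18.0
top red [477. 107.] 25 ztop 0.0643 zmin 0.057 [ 657.5 -559.3] [ 6.4 12.6] -3.2 all [ 658.3 -561.1] [ 7.8 16.2] -3.2
top red [166. 188.] 149 ztop 0.0939 zmin 0.048 [497.7  50.8] [17.6 27.2] 79.0 all [490.8  78.9] [27.  75.4] -14.1
top red [135. 194.] 64 ztop 0.0957 zmin 0.083 [480.9 124.4] [14.4 26.7] 63.4 all [480.9 124.4] [14.4 26.7] 63.4
top red [262. 213.] 163 ztop 0.143 zmin 0.05 [ 444.  -124.7] [12.4 42.3] -14.1 all [ 443.3 -125. ] [14.  42.5] -14.1
scene blue [277. 118.] 70 ztop 0.1445 zmin 0.119 [490.5  83.3] [11.5 36.9] -12.8 all [490.6  82.9] [11.5 37.6] -12.8
scene blue [246. 238.] 81 ztop 0.0943 zmin 0.085 [ 456.7 -303.3] [15.7 23.2] 73.0 all [ 456.7 -303.3] [15.7 23.2] 73.0
scene blue [254. 267.] 207 ztop 0.0948 zmin 0.055 [ 481.9 -373.8] [17.6 27.6] 69.4 all [ 478.1 -351.4] [33.9 61.9] -17.2
scene red [345. 112.] 27 ztop 0.1458 zmin 0.137 [654.  121.4] [ 5.9 22.4] 87.9 all [654.  121.4] [ 5.9 22.4] 87.9
scene red [343. 123.] 25 ztop 0.117 zmin 0.11 [654.8 120.6] [ 5.3 21.6] 85.5 all [654.8 120.6] [ 5.3 21.6] 85.5
scene red [273. 141.] 21 ztop 0.0953 zmin 0.073 [490.1  12.9] [ 5.  76.9] -2.8 all [490.4  30.7] [  6.8 112.3] -7.5
scene red [250. 164.] 130 ztop 0.142 zmin 0.116 [ 445.7 -128. ] [11.1 40.3] -13.6 all [ 445.7 -128.3] [11.4 40.8] -13.6
spray [ 0.446 -0.25   0.02 ] [ 0.56  -0.116  0.922]
glue [ 0.446 -0.116  0.022] [0.527 0.015 0.922]
noz [ 0.409 -0.024  0.02 ] [ 0.432 -0.     0.063]
stand 0.05145688814651665 (array([ 444. , -123.3]), array([57.9, 92.2]), -14.6)
```

```bash
cat >> h.py <<'E'
from scipy.spatial.transform import Rotation as R
def go(x,y,z,yaw):
    s=r.observe();M=R.from_quat(s['tcp_rot']).as_matrix();d=M.T@(np.array([x,y,z])-s['eef_pos']*1000)
    cur=np.degrees(np.arctan2(M[1,0],M[0,0]));w=(cur-yaw+180)%360-180
    print('shift',d.round(1),'roll',round(np.radians(w),3),'| at',(s['eef_pos']*1000).round(1),'yaw',cur.round(1),'tilt',np.degrees(np.arccos(-M[2,2])).round(2),'F',s['force'].round(1),'w',round(s['width']*1000,1),'t',round(s['time_s'],1),'q',s['joint_pos'].round(2))
E
python3 -c "
from h import *
go(490,87,290,102.9);print(r.camera_params('wrist')['mount'].round(3))"
```

```text
shift [ 492.6 -454.   -58.7] roll -1.478 | at [ 163.8 -498.1  230.5] yaw 18.2 tilt 0.1 F [-0.4  0.2 -0. ] w 85.7 t 0.1 q [-1.25  0.26 -0.14  1.17 -0.    1.57]
[[ 0.    -0.966 -0.259  0.066]
 [ 1.     0.     0.001 -0.001]
 [-0.001 -0.259  0.966 -0.142]
 [ 0.     0.     0.     1.   ]]
```

Call:
{"fn": "arm_command", "kwargs": {"motion": [[0.2,0,0,-40,0],[0.2,35,-32,-59,-0.14],[0.2,70,-64,-59,-0.28],[0.2,105,-96,-59,-0.42],[0.2,140,-128,-59,-0.56],[0.2,175,-160,-59,-0.7],[0.2,210,-192,-59,-0.84],[0.2,245,-224,-59,-0.98]]}}

```text
time_s: 0.9
eef_pos: [0.327, -0.2075, 0.2901]
tcp_rot: [0.795, 0.606, 0.0, -0.0]
force: [0.8, -0.1, 0.0]
width: 0.0514
gripper_force: 0.0
```

```bash
python3 -c "
from h import *
go(490,87,290,102.9)"
```

```text
shift [3.271e+02 7.920e+01 1.000e-01] roll -0.493 | at [ 327.  -207.5  290.1] yaw 74.7 tilt 0.01 F [ 0.8 -0.1  0. ] w 51.4 t 0.9 q [-0.57  0.   -0.29  1.28  0.    1.27]
```

Call:
{"fn": "arm_command", "kwargs": {"motion": [[0.2,46,11,0,-0.07],[0.2,92,22,0,-0.14],[0.2,138,33,0,-0.21],[0.2,184,44,0,-0.28],[0.2,230,55,0,-0.35],[0.2,276,66,0,-0.42],[0.2,322,78,0,-0.49],[0.2,327,79,0,-0.49]]}}

```text
time_s: 1.7
eef_pos: [0.4932, 0.0884, 0.2892]
tcp_rot: [0.624, 0.781, 0.001, -0.0]
force: [-1.4, -0.4, -0.4]
width: 0.0512
gripper_force: 0.0
```

```bash
python3 - <<'E'
from h import *
go(490,87,290,102.9)
T=Tw('wrist');p,d=r.snapshot('wrist');np.savez('w1',p=p,d=d,T=T);cv2.imwrite('pics/c.png',p)
P=cloud('wrist',d,T)
for c,m in masks(p).items():
    m=(m&(d>0)&(P[...,2]>.04)).astype(np.uint8);N,L,st,ce=cv2.connectedComponentsWithStats(m,connectivity=8)
    for i in range(1,N):
        if st[i,4]<60:continue
        q=P[L==i];zt=np.percentile(q[:,2],90);t=q[q[:,2]>zt-.006]
        print(c,ce[i].round(),st[i,4],zt.round(4),*pca(t[:,:2]))
E
```

```text
shift [-0.7 -3.4 -0.8] roll -0.002 | at [493.2  88.4 289.2] yaw 102.8 tilt 0.09 F [-1.4 -0.4 -0.4] w 51.2 t 1.7 q [ 0.18  0.2  -0.07  1.3   0.    1.52]
blue [254. 181.] 502 0.1441 [491.1  90.2] [11.4 41.4] -12.8
red [254. 155.] 410 0.0945 [484.4 124.9] [17.  26.9] 79.5
red [254. 205.] 140 0.0949 [499.3  52.2] [17.  25.7] 78.9
```

View pics/c.png

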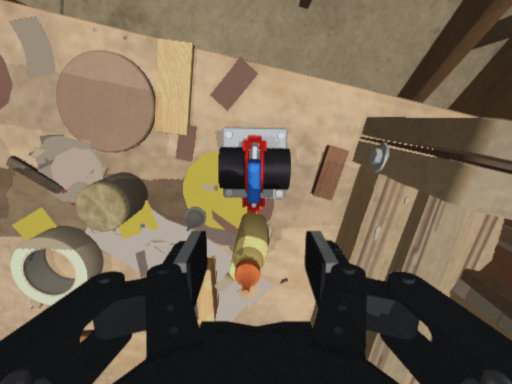

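The wrist view shows the blue grip bar at (254,181) between the red mouths at (254,155) and (254,205), with the glue bottle just below it; everything lines up with the fingers. I'll descend and grip.

Call:
{"fn": "arm_command", "kwargs": {"motion": [[0.2,0,-2,45,0.0],[0.2,0,-2,90,0.0],[0.2,0,-2,130,0.0],[0.2,0,-2,155,0],[0.2,0,-2,170,0],[0.2,0,-2,177,0],[0.2,0,-2,177,0]]}}

```text
time_s: 2.45
eef_pos: [0.4879, 0.0828, 0.1127]
tcp_rot: [0.627, 0.779, -0.001, -0.001]
force: [0.2, 0.3, -0.1]
width: 0.0509
gripper_force: 0.0
```

```bash
python3 -c "
from h import *
go(491,88.5,112,102.5)"
```

```text
shift [4.9 4.3 0.7] roll -0.003 | at [487.9  82.8 112.7] yaw 102.4 tilt 0.13 F [ 0.2  0.3 -0.1] w 50.9 t 2.5 q [ 0.17  0.29 -0.42  0.86 -0.    1.52]
```

Call:
{"fn": "arm_command", "kwargs": {"motion": [[0.2,5,4,0,0],[0.2,5,4,0,0],[-1,5,4,0,0],[-1,5,4,0,0],[-1,5,4,0,0],[-1,5,4,0,0],[-1,5,4,0,0]]}}

```text
time_s: 3.15
eef_pos: [0.4921, 0.0896, 0.1139]
tcp_rot: [0.626, 0.78, 0.0, 0.0]
force: [-1.3, -0.2, 6.3]
width: 0.0129
gripper_force: 59.3
```

```bash
python3 -c "
from h import *
go(491,88.5,112,102.5);print(r.observe()['gripper_force'])"
```

```text
shift [-0.9 -1.3  1.9] roll -0.001 | at [492.1  89.6 113.9] yaw 102.4 tilt 0.04 F [-1.3 -0.2  6.3] w 12.9 t 3.1 q [ 0.18  0.3  -0.41  0.86  0.    1.53]
59.27472710609436
```

Call:
{"fn": "arm_command", "kwargs": {"motion": [[-1,0,0,-8,0],[-1,0,0,-25,0],[-1,0,0,-45,0],[-1,0,0,-70,0],[-1,0,0,-100,0],[-1,0,0,-130,0],[-1,0,0,-160,0],[-1,0,0,-185,0]]}}

```text
time_s: 3.95
eef_pos: [0.4919, 0.0895, 0.3]
tcp_rot: [0.626, 0.78, 0.0, 0.0]
force: [0.7, 0.5, -0.8]
width: 0.0131
gripper_force: 58.5
```

```bash
python3 - <<'E'
from h import *
go(468,-338,300,109.7)
T=Tw('top');p,d=r.snapshot('top');P=cloud('top',d,T)
for c,m in masks(p).items():
    m=(m&(d>0)&(P[...,2]>.04)&(P[...,0]<.6)).astype(np.uint8);N,L,st,ce=cv2.connectedComponentsWithStats(m,connectivity=8)
    for i in range(1,N):
        if st[i,4]<30:continue
        q=P[L==i];zt=np.percentile(q[:,2],90);t=q[q[:,2]>zt-.006]
        print(c,ce[i].round(),st[i,4],zt.round(4),*pca(t[:,:2]))
E
```

```text
shift [-4.123e+02 -1.153e+02 -1.000e-01] roll -0.127 | at [491.9  89.5 300. ] yaw 102.4 tilt 0.04 F [ 0.7  0.5 -0.8] w 13.1 t 4.0 q [ 0.18  0.2  -0.05  1.33 -0.    1.53]
blue [121. 177.] 116 0.3306 [493.5  76.6] [13.  20.2] 3.2
blue [390. 194.] 89 0.095 [ 479.5 -373.4] [15.8 25.5] 72.2
blue [364. 204.] 221 0.094 [ 453.9 -301.7] [17.1 27.6] 70.5
red [165. 185.] 129 0.0946 [497.1  50.6] [17.3 26.2] 82.1
red [135. 193.] 80 0.0942 [480.5 123.6] [15.6 23.5] 77.0
red [153. 195.] 38 0.0802 [480.4  85.1] [ 3.2 32.7] -12.2
red [262. 213.] 163 0.143 [ 443.9 -124.4] [12.4 41.8] -14.1
```

Call:
{"fn": "arm_command", "kwargs": {"motion": [[-1,-30,-8,0,-0.02],[-1,-75,-21,0,-0.03],[-1,-120,-34,0,-0.05],[-1,-165,-46,0,-0.06],[-1,-210,-59,0,-0.08],[-1,-255,-71,0,-0.09],[-1,-300,-84,0,-0.11],[-1,-340,-95,0,-0.127]]}}

```text
time_s: 4.8
eef_pos: [0.4715, -0.2651, 0.2976]
tcp_rot: [0.576, 0.818, -0.0, -0.0]
force: [0.8, 0.9, -0.4]
width: 0.0131
gripper_force: 58.6
```

Call:
{"fn": "arm_command", "kwargs": {"motion": [[-1,-35,-9,0,0],[-1,-60,-11,0,0],[-1,-72,-11,0,0],[-1,-72,-11,0,0],[-1,-72,-11,0,0]]}}

```text
time_s: 5.3
eef_pos: [0.486, -0.3333, 0.2979]
tcp_rot: [0.575, 0.818, 0.0, -0.001]
force: [0.5, -0.0, -1.0]
width: 0.0132
gripper_force: 58.7
```

```bash
cat > look.py <<'E'
from h import *
import sys
def look(zmax=.4,save=None):
    T=Tw('wrist');p,d=r.snapshot('wrist');P=cloud('wrist',d,T)
    if save:cv2.imwrite(save,p)
    for c,m in masks(p).items():
        m=(m&(d>0)&(P[...,2]>.04)&(P[...,0]<.6)).astype(np.uint8);N,L,st,ce=cv2.connectedComponentsWithStats(m,connectivity=8)
        for i in range(1,N):
            if st[i,4]<40:continue
            q=P[L==i];zt=np.percentile(q[:,2],90);t=q[q[:,2]>zt-.006]
            print(c,ce[i].round(),st[i,4],zt.round(4),*pca(t[:,:2]))
E
python3 - <<'E'
from look import *
go(468,-338,300,109.7);look(save='pics/d.png')
E
```

```text
shift [  1.7 -18.5  -2.1] roll 0.001 | at [ 486.  -333.3  297.9] yaw 109.7 tilt 0.11 F [ 0.5 -0.  -1. ] w 13.2 t 5.3 q [-0.6   0.36  0.18  1.39  0.    0.62]
blue [241. 156.] 500 0.0941 [ 456.1 -302.1] [16.6 27.3] 69.6
blue [255. 258.] 3220 0.3278 [ 486.  -332.6] [13.6 43.3] -19.6
```

View pics/d.png

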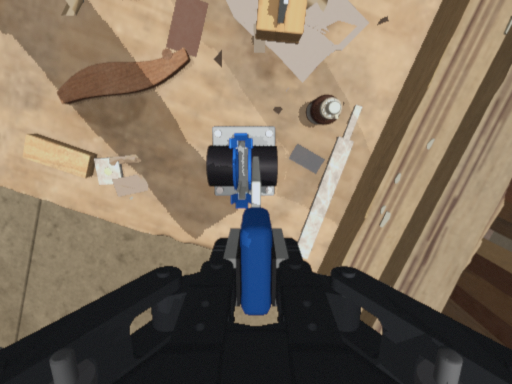

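The wrist view shows the blue bar gripped at (255,258), and the blue guide's mouths at (241,140) and (241,200), still ahead and slightly left. I'll move across and lower to just above the mouths.

Call:
{"fn": "arm_command", "kwargs": {"motion": [[-1,2,-10,0,0],[-1,2,-18.5,20,0],[-1,2,-18.5,45,0],[-1,2,-18.5,70,0],[-1,2,-18.5,75,0],[-1,2,-18.5,75,0]]}}

```text
time_s: 5.95
eef_pos: [0.4672, -0.3377, 0.2231]
tcp_rot: [0.575, 0.818, 0.0, -0.001]
force: [0.3, -0.0, -1.5]
width: 0.013
gripper_force: 58.6
```

```bash
python3 - <<'E'
from look import *
go(468,-338,212,109.7);look()
z=Tw('scene');p,d=r.snapshot('scene');cv2.imwrite('pics/e.png',cv2.resize(p[150:350,150:400],(750,600),interpolation=cv2.INTER_CUBIC))
E
```

```text
shift [-0.6  0.7 11.1] roll 0.001 | at [ 467.2 -337.7  223.1] yaw 109.8 tilt 0.12 F [ 0.3 -0.  -1.5] w 13.0 t 6.0 q [-0.63  0.35 -0.02  1.2  -0.    0.6 ]
blue [256. 242.] 3824 0.253 [ 467.1 -336.7] [13.5 42.7] -19.7
```

View pics/e.png

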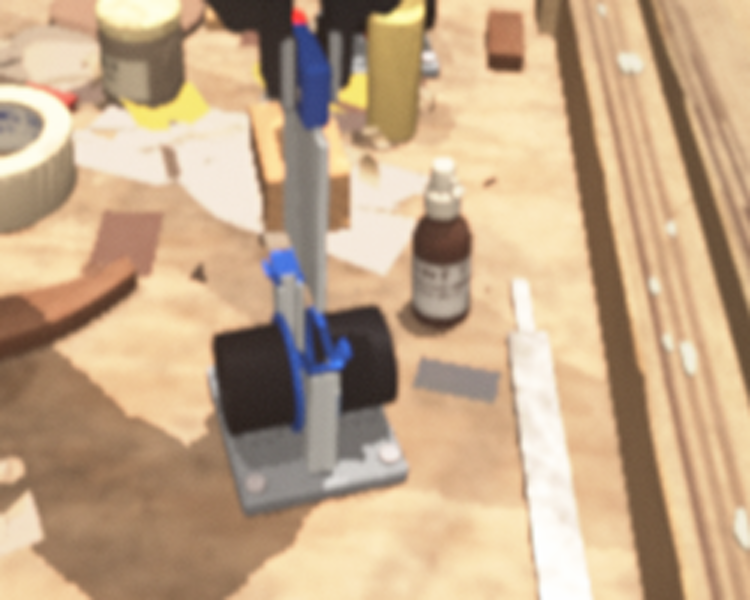

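The scene crop shows the blade hanging straight above the blue guide, its lower edge behind the arch at (310,320), in line with the mouths at (285,265) and (335,355). I'll lower it gently into the mouths.

Call:
{"fn": "arm_command", "kwargs": {"motion": [[-1,0,0.5,10,0],[-1,0,0.5,20,0],[-1,0,0.5,28,0],[-1,0,0.5,36,0],[-1,0,0.5,42,0],[-1,0,0.5,48,0],[-1,0,0.5,48,0]]}}

```text
time_s: 6.75
eef_pos: [0.4681, -0.3383, 0.1741]
tcp_rot: [0.576, 0.818, -0.0, -0.001]
force: [-0.0, -0.0, -1.3]
width: 0.0129
gripper_force: 58.8
```

```bash
python3 - <<'E'
from look import *
go(468,-338,114,109.7);look()
E
```

```text
shift [ 0.2  0.1 60.1] roll 0.0 | at [ 468.1 -338.3  174.1] yaw 109.7 tilt 0.11 F [-0.  -0.  -1.3] w 12.9 t 6.8 q [-0.63  0.38 -0.12  1.08 -0.    0.6 ]
blue [256. 239.] 4076 0.204 [ 468.1 -337.3] [13.5 42.7] -19.8
```

Call:
{"fn": "arm_command", "kwargs": {"motion": [[-1,0,0,12,0],[-1,0,0,24,0],[-1,0,0,36,0],[-1,0,0,46,0],[-1,0,0,53,0],[-1,0,0,58,0],[-1,0,0,60,0],[-1,0,0,60,0]]}}

```text
time_s: 7.6
eef_pos: [0.4683, -0.3382, 0.1147]
tcp_rot: [0.576, 0.818, 0.0, -0.001]
force: [-1.3, 2.4, -3.6]
width: 0.0132
gripper_force: 58.6
```

```bash
python3 - <<'E'
from look import *
go(468,-338,114,109.7);look()
E
```

```text
shift [ 0.3 -0.2  0.7] roll 0.0 | at [ 468.3 -338.2  114.7] yaw 109.7 tilt 0.08 F [-1.3  2.4 -3.6] w 13.2 t 7.6 q [-0.63  0.42 -0.21  0.94  0.    0.6 ]
blue [256. 234.] 4563 0.1445 [ 468.2 -337.3] [13.6 42.4] -19.5
```

Call:
{"fn": "arm_command", "kwargs": {"motion": [[-1,0,0,1,0],[-1,0,0,2,0],[-1,0,0,2,0]]}}

```text
time_s: 7.95
eef_pos: [0.4684, -0.3381, 0.114]
tcp_rot: [0.576, 0.818, 0.0, -0.0]
force: [-2.5, 4.7, 2.4]
width: 0.0131
gripper_force: 59.3
```

Call:
{"fn": "arm_command", "kwargs": {"motion": [[-0.5,0,0,0,0],[0.1,0,0,0,0],[0.2,0,0,0,0],[0.2,0,0,0,0],[0.2,0,0,-20,0],[0.2,0,0,-60,0],[0.2,0,0,-105,0],[0.2,0,0,-150,0]]}}

```text
time_s: 8.75
eef_pos: [0.4685, -0.3387, 0.2648]
tcp_rot: [0.576, 0.818, -0.0, 0.0]
force: [0.4, -1.1, -0.8]
width: 0.0514
gripper_force: 0.0
```

```bash
python3 - <<'E'
from look import *
go(444,-126,265,104);look()
E
```

```text
shift [208.5  48.7  -0.3] roll 0.1 | at [ 468.5 -338.7  264.8] yaw 109.7 tilt 0.02 F [ 0.4 -1.1 -0.8] w 51.4 t 8.8 q [-0.63  0.34  0.07  1.3  -0.    0.6 ]
blue [256. 177.] 1363 0.1438 [ 468.7 -337.1] [13.5 42.3] -20.0
```

Call:
{"fn": "arm_command", "kwargs": {"motion": [[0.2,35,8,0,0.02],[0.2,75,17,0,0.04],[0.2,115,27,0,0.06],[0.2,155,36,0,0.08],[0.2,190,44,0,0.1],[0.2,208,48.5,0,0.1],[0.2,208,48.5,0,0.1],[0.2,208,48.5,0,0.1]]}}

```text
time_s: 9.6
eef_pos: [0.4445, -0.1267, 0.2635]
tcp_rot: [0.615, 0.788, -0.0, 0.001]
force: [-0.4, -1.7, 0.3]
width: 0.051
gripper_force: 0.0
```

```bash
python3 - <<'E'
from look import *
look();go(444,-126,112,104)
E
```

```text
blue [232. 312.] 249 0.0946 [ 439.2 -215.9] [ 27.8 195. ] -11.1
red [354.  14.] 488 0.0945 [498.9  51.8] [17.  27.6] 77.4
red [257. 183.] 618 0.1422 [ 445.8 -121.9] [12.4 41.9] -13.9
shift [  1.4  -0.4 151.4] roll -0.0 | at [ 444.6 -127.1  263.4] yaw 104.0 tilt 0.07 F [ 0.3 -0.3 -1.4] w 51.3 t 9.7 q [-0.28  0.14 -0.21  1.22 -0.    1.05]
```

Call:
{"fn": "arm_command", "kwargs": {"motion": [[0.2,3,1.2,40,0],[0.2,3,1.2,80,0],[0.2,3,1.2,115,0],[0.2,3,1.2,140,0],[0.2,3,1.2,151,0],[0.2,3,1.2,151,0],[0.2,3,1.2,151,0]]}}

```text
time_s: 10.35
eef_pos: [0.4455, -0.124, 0.1131]
tcp_rot: [0.616, 0.788, 0.0, 0.001]
force: [0.5, -0.8, 0.3]
width: 0.0513
gripper_force: 0.0
```

Call:
{"fn": "arm_command", "kwargs": {"motion": [[-1,0,0,0,0],[-1,0,0,0,0],[-1,0,0,0,0],[-1,0,0,0,0],[-1,0,0,0,0]]}}

```text
time_s: 10.85
eef_pos: [0.4457, -0.1236, 0.1135]
tcp_rot: [0.616, 0.788, 0.0, 0.001]
force: [0.8, -0.2, 6.8]
width: 0.013
gripper_force: 59.4
```

```bash
python3 - <<'E'
from look import *
look();go(444,-126,112,104);print(r.observe()['gripper_force'])
E
```

```text
red [265. 211.] 57 0.1273 [ 446.  -101.6] [0.5 2. ] -66.9
red [256. 264.] 2536 0.142 [ 445.6 -121.8] [13.  42.8] -14.2
shift [-1.9 -2.3  1.5] roll -0.0 | at [ 445.7 -123.6  113.5] yaw 104.0 tilt 0.16 F [-0.7 -0.4  6.1] w 13.1 t 10.9 q [-0.27  0.24 -0.5   0.83 -0.    1.06]
59.393144845962524
```

Call:
{"fn": "arm_command", "kwargs": {"motion": [[-1,0,0,-8,0],[-1,0,0,-25,0],[-1,0,0,-45,0],[-1,0,0,-70,0],[-1,0,0,-100,0],[-1,0,0,-130,0],[-1,0,0,-160,0],[-1,0,0,-187,0]]}}

```text
time_s: 11.7
eef_pos: [0.4441, -0.123, 0.3009]
tcp_rot: [0.616, 0.788, 0.0, -0.0]
force: [0.9, -0.3, -1.7]
width: 0.0129
gripper_force: 58.8
```

```bash
python3 - <<'E'
from look import *
go(492,88.5,300,102.4);look()
E
```

```text
shift [193.7  97.6   0.9] roll 0.028 | at [ 444.1 -123.   300.9] yaw 104.0 tilt 0.01 F [ 0.9 -0.3 -1.7] w 12.9 t 11.7 q [-0.27  0.13 -0.13  1.32  0.    1.06]
blue [243. 314.] 59 0.0811 [ 457.9 -230.7] [  7.1 238.4] -11.1
red [342.  23.] 516 0.0943 [499.4  51.9] [16.9 28.5] 76.6
red [256. 260.] 2776 0.3293 [ 444.  -121.8] [13.1 43.7] -14.7
```

Call:
{"fn": "arm_command", "kwargs": {"motion": [[-1,20,10,0,0],[-1,55,28,0,0.01],[-1,95,48,0,0.02],[-1,135,68,0,0.028],[-1,165,83,0,0.028],[-1,185,93,0,0.028],[-1,193.5,97.5,0,0.028],[-1,193.5,97.5,0,0.028]]}}

```text
time_s: 12.55
eef_pos: [0.4923, 0.0888, 0.2989]
tcp_rot: [0.626, 0.78, -0.0, -0.0]
force: [-0.3, -0.5, -2.3]
width: 0.0129
gripper_force: 58.9
```

Call:
{"fn": "arm_command", "kwargs": {"motion": [[-1,0,0,0,0],[-1,0,0,0,0]]}}

```text
time_s: 12.75
eef_pos: [0.4921, 0.0869, 0.2993]
tcp_rot: [0.627, 0.779, -0.0, 0.0]
force: [0.2, -0.3, -1.1]
width: 0.0131
gripper_force: 58.9
```

```bash
python3 - <<'E'
from look import *
go(492,88.5,225,102.4);look()
E
```

```text
shift [ 1.6  0.3 74.3] roll -0.002 | at [492.1  86.9 299.3] yaw 102.3 tilt 0.04 F [ 0.2 -0.3 -1.1] w 13.1 t 12.8 q [ 0.18  0.2  -0.05  1.33 -0.    1.53]
red [255. 156.] 455 0.0941 [484.1 124.8] [16.8 27.4] 77.9
red [256. 258.] 2900 0.3277 [491.9  88.7] [13.6 42.5] -12.3
```

Call:
{"fn": "arm_command", "kwargs": {"motion": [[-1,0.5,0,20,0],[-1,0.5,0,45,0],[-1,0.5,0,70,0],[-1,0.5,0,82,0],[-1,0.5,0,92,0],[-1,0.5,0,100,0],[-1,0.5,0,108,0],[-1,0.5,0,108,0]]}}

```text
time_s: 13.6
eef_pos: [0.4919, 0.0883, 0.1906]
tcp_rot: [0.627, 0.779, -0.0, -0.0]
force: [-0.7, 0.2, -0.8]
width: 0.0131
gripper_force: 58.8
```

Call:
{"fn": "arm_command", "kwargs": {"motion": [[-1,0,0,6,0],[-1,0,0,12,0],[-1,0,0,16,0],[-1,0,0,16,0]]}}

```text
time_s: 14.0
eef_pos: [0.4921, 0.0886, 0.1747]
tcp_rot: [0.627, 0.779, -0.0, -0.0]
force: [-0.1, 0.6, -1.6]
width: 0.0131
gripper_force: 59.1
```

```bash
python3 - <<'E'
from look import *
go(492,88.5,115.5,102.4);look()
p,d=r.snapshot('scene');cv2.imwrite('pics/f.png',cv2.resize(p[60:210,180:380],(800,600),interpolation=cv2.INTER_CUBIC))
E
```

```text
shift [-0.  -0.1 59.2] roll -0.0 | at [492.1  88.6 174.7] yaw 102.4 tilt 0.04 F [-0.1  0.6 -1.6] w 13.1 t 14.0 q [ 0.18  0.25 -0.3   1.02 -0.    1.53]
red [255. 237.] 3816 0.203 [492.   90.1] [13.5 42.9] -12.5
```

View pics/f.png

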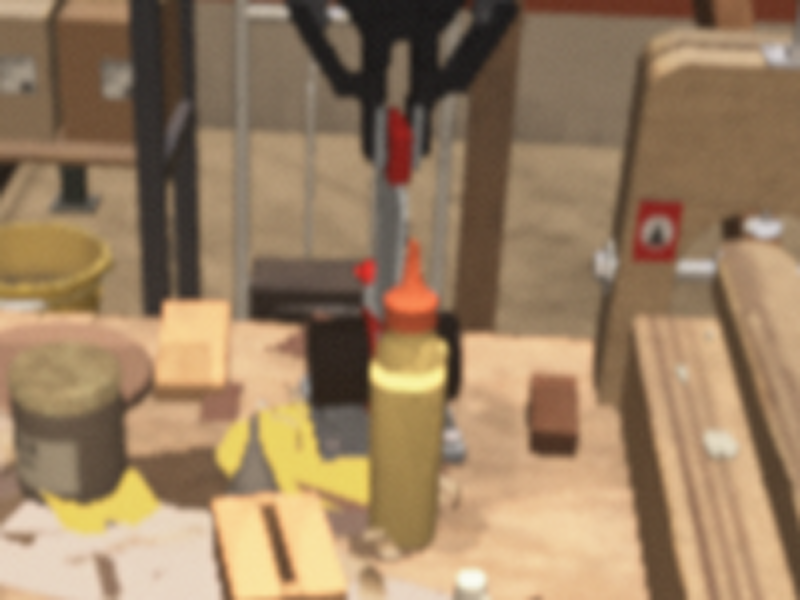

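The crop shows the red blade (395,190) entering the red guide behind the glue bottle (410,400). The bottle and the nozzle (255,455) are still standing, and there is no contact force. I'll lower it fully home.

Call:
{"fn": "arm_command", "kwargs": {"motion": [[-1,0,0,12,0],[-1,0,0,24,0],[-1,0,0,36,0],[-1,0,0,46,0],[-1,0,0,53,0],[-1,0,0,57,0],[-1,0,0,59,0],[-1,0,0,59,0]]}}

```text
time_s: 14.9
eef_pos: [0.4923, 0.0886, 0.1162]
tcp_rot: [0.627, 0.779, -0.0, -0.0]
force: [-0.6, -0.4, -2.5]
width: 0.0131
gripper_force: 59.0
```

Call:
{"fn": "arm_command", "kwargs": {"motion": [[-1,0,0,1,0],[-1,0,0,2,0],[-1,0,0,2,0]]}}

```text
time_s: 15.2
eef_pos: [0.4924, 0.0886, 0.1156]
tcp_rot: [0.627, 0.779, 0.0, 0.0]
force: [-2.7, -0.8, 6.5]
width: 0.0129
gripper_force: 60.2
```

```bash
python3 - <<'E'
from look import *
go(492,88.5,115.5,102.4);look()
E
```

```text
shift [ 0.  -0.4  0.1] roll -0.001 | at [492.4  88.6 115.6] yaw 102.4 tilt 0.05 F [-2.7 -0.8  6.5] w 12.9 t 15.2 q [ 0.18  0.3  -0.41  0.87  0.    1.53]
red [255. 233.] 4301 0.1438 [492.2  90.1] [13.6 43. ] -12.4
```

Call:
{"fn": "arm_command", "kwargs": {"motion": [[-0.5,0,0,0,0],[0.1,0,0,0,0],[0.2,0,0,0,0],[0.2,0,0,0,0],[0.2,0,0,-20,0],[0.2,0,0,-60,0],[0.2,0,0,-105,0],[0.2,0,0,-150,0]]}}

```text
time_s: 16.05
eef_pos: [0.492, 0.0885, 0.2656]
tcp_rot: [0.627, 0.779, -0.0, -0.0]
force: [0.1, 0.7, -0.7]
width: 0.0508
gripper_force: 0.0
```

Call:
{"fn": "arm_command", "kwargs": {"motion": [[0.2,0,0,-30,0],[0.2,0,0,-30,0],[0.2,0,0,-30,0]]}}

```text
time_s: 16.35
eef_pos: [0.4929, 0.0887, 0.2947]
tcp_rot: [0.627, 0.779, 0.001, 0.001]
force: [0.4, 0.2, -0.3]
width: 0.0513
gripper_force: 0.0
```

```bash
python3 - <<'E'
from look import *
go(492,88.5,115.5,102.4);look()
p,d=r.snapshot('top');cv2.imwrite('pics/g.png',cv2.resize(p,(800,600)))
E
```

```text
shift [  0.   -1.2 179.2] roll -0.0 | at [492.9  88.7 294.7] yaw 102.4 tilt 0.1 F [ 0.4  0.2 -0.3] w 51.3 t 16.4 q [ 0.18  0.2  -0.06  1.31 -0.    1.53]
red [254. 173.] 1103 0.1438 [492.3  89.3] [13.9 42.8] -12.0
```

View pics/g.png

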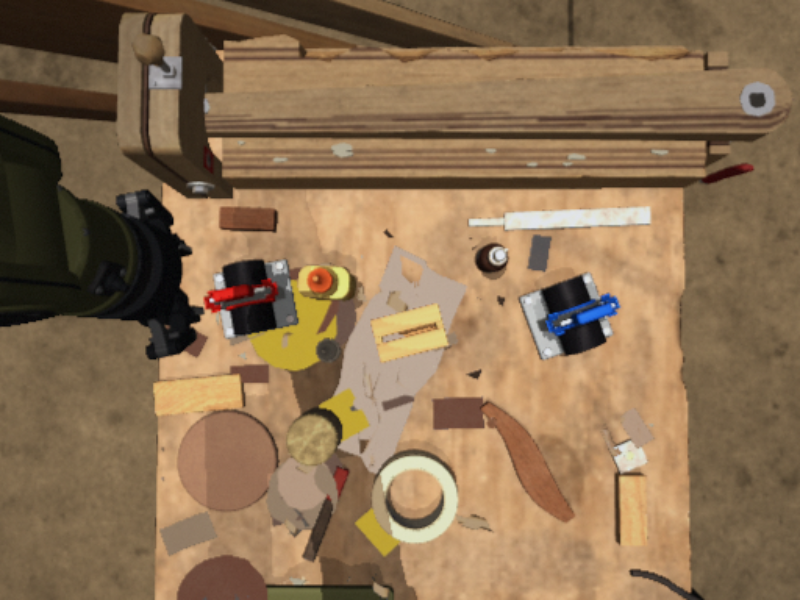

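The top view shows the red blade in the red guide (240,297) and the blue blade in the blue guide (582,314). The glue bottle (323,282), nozzle (328,350) and spray bottle (492,257) have not moved.

```bash
python3 -c "
from cell import r
print(r.close_job())"
```

```text
the job is handed in; nothing more can be done
None
```

The job is handed in: the blue and red blades were each lowered into the guide of their own colour and measure fully home, and the spray bottle, glue bottle and nozzle stand where they were; no verdict was returned.

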